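Clamp a sealed sample vial and crack its stuck venting stopper

ROBOT

A 6-joint arm with a two-finger parallel gripper is mounted at the origin on a cart in front of the work surface, level with it; the furniture and walls round the work are solid. World frame = base frame: x ahead of the robot, y to its left, z up, the work surface at z = 0. Lengths are in mm, angles in rad, forces in N, time in s.
With the tool pointing down it reaches from about 250 to 775 mm from the base axis. Payload 4 kg.
Tool frame: the origin (TCP) lies at the very end of the fingers, on their centre line; the grasp point (between the pads) lies robot.grip_point_offset behind it (robot.grip_point_offset is the distance from the TCP to the grasp point, in mm); z points along the fingers, x is the direction in which the jaws open and shut, and the axes are right-handed (so a half turn about z gives the same grasp; the last joint's range is limited). The gripper opens to 94 mm and grips with 3 to 60 N. Pads are 16 mm wide; open, the fingers measure 119 mm over their backs; the gripper's body (75 mm by 177 mm) begins 78 mm behind the grasp point.
Start: joints at [1.205, 0.087, 1.371, -0, 1.684, -0.103], TCP at [142.891, 531.133, 205.506] pointing down, gripper open.
Joint ranges: [-3.1, 3.1], [-0.76, 2.03], [0.27, 2.55], [-1.08, 4.22], [0.17, 2.65], [-2.57, 2.57]. Speed limits (rad/s): [2.79, 2.79, 3.14, 3.14, 3.14, 3.14].

INTERFACE

Orientations are given as a rotation vector (axis times angle).
In Python, from bench import robot gives the robot as it stands.
- The arm moves only by the tool jog_arm, never from a script. Its argument "targets" is a list of rows, each a list of 6 numbers: the shift along the tool's x, y, z in cm, then the turn, a rotation vector about the tool's x, y, z in degrees. A call has exactly 5 rows; each row shifts and turns the commanded pose from where the row before left it, along the tool's axes as they then stand; what a row does not reach is not made up. A row lasts 1/10 s, in which the tool goes at most 50 mm and 8.59 degrees, less where a joint would pass 70% of its speed; a pose out of reach is approached as far as the arm can. A call is refused whole if a number of a shift passes 5 or a number of a turn 8.59, either way. A call with a gripper value outside its range is refused whole. "hand" is the closure, from 0 (fully open) to 1 (shut), set as the call begins (left out, the last holds). The fingers move at their own pace and stop on an object; "squeeze" is the grip in N (left out, the last holds). Time passes only in rows, so rows that do not move let the fingers close, or fill a call up. It gives the time, the measured TCP pose, the force and the opening at its end, in the units of the state.
- robot.get_state(): the state, without advancing time (a new reading comes with each control period).
- robot.capture(name): name is "scene" or "top"; returns a dict with "img" (420x560x3 uint8, red, green, blue), "intrinsics" (3x3 intrinsics, pixels), "k1" (the pictures are not rectified: a ray, as slopes to the right and down, at radius r is drawn at 1 + k1 r^2 times it, then the intrinsics apply), "rvec" (rotation vector, rad) and "tvec" (3), from world to camera coordinates, as OpenCV has them. Camera axes: x right, y down, z forward; pixel columns grow to the right and rows downward; lengths in mm; the calibration is good to about 2 mm. A picture is of the moment at which its call begins. There is no depth.
- robot.sign_off(): hands the job in, once; it reports no verdict.
Trained networks look in a picture, given as the dict that the camera call returned (one of the last four; its "shot" number tells which), for a name from the list of things; names that differ only in an ending like _2 or _b are one class to them, and where a whole thing is asked for, a point or a joint stands for the part that bears it (a point fixed in the world has none). Each returns a list of dicts, best first, with "p" (0 to 1); they miss things now and then, are a little off and sometimes report something else, mostly with a low value. They report only what shows in the picture. A call takes as long as a camera call. They do not tell look-alikes from the thing itself.
- robot.search_frame(target, picture): "point" ([x, y, z] in mm, in the coordinates of the camera as it stood for that picture, good to about 4 mm: the middle of the surface that is visible of it).
- robot.pinpoint(target, picture): "point" ([x, y, z] in mm, in the coordinates of the camera as it stood for that picture, good to about 4 mm: a listed point, or the origin of a listed thing).
The state is a dict: "t": time; "joints": joint angles; "dq": joint speeds; "joint_efforts": joint torques, N m; "eef_pos": TCP position; "ee_rot": TCP orientation; "wrist_force": force on the tool from outside, world axes, zero at the start; "ft_torque": the same for the moment, N m; "width": finger opening in mm.
Only numpy, scipy, OpenCV 4.12 (cv2) and the standard library are available. Lean on these libraries where they do the work, as an engineer would, in place of code of your own. Each camera call takes 0.05 s, during which the arm holds its last target.

TASK

The orange venting stopper of the amber sample vial is stuck fast and has to be vented. Press the vial upright down into the empty nest of the two-station vial clamp until both spring jaws snap over its shoulder, so that it cannot come up with the stopper; then break the stopper loose and draw it straight up about one centimetre, its plug still in the neck, and finish while holding it there without letting go. Leave the other things on the bench standing where they are.

Things in the scene. Friction and masses are not known exactly. Their poses are not given: they have to be found in the camera images.
- vial_center (a point): Loose amber glass vial with a white blank label band, upright on the bench: body 40 mm across, 60 mm tall, flat shoulder; neck 26 mm across with a white 29 mm collar that ends 83 mm above the foot; then the orange stopper's head up to 107 mm. 0.13 to 0.2 kg, round about z. This point is on its axis, 41.5 mm above its foot.
- vial_foot (a point): Centre of the underside of the same vial (41.5 mm below vial_center); z axis along the vial, up.
- stopper_grip (a point): Centre of the loose orange stopper's ribbed head: 32 mm across, 24 mm tall, 95 mm above the vial's foot while shut (z along the stopper, up). The collar under it is narrower (29 mm). The vial can be lifted, carried and pressed down by this head (0.04 kg): the seal gives only to a straight pull of about 10 N between stopper and vial, far more than the vial's weight.
- stopper: The same stopper; origin on its axis at the underside of its head, 83 mm above the vial's foot while shut. Below it a black plug 22 mm long with a bead that is caught under the vial's lip seal. A pull meets a rising force, about 10 N at its peak some 2 mm up; then it pops and slides freely from about 5 mm on. Let go above that, it drops back to about 5 mm, where the bead rests on the lips.
- clamp: Fixed two-station vial clamp: grey plate 104 x 186 x 8 mm (x, y, z); origin at the centre of its underside. Nests at y = +44 mm (taken by a clamped vial with a grey stopper) and y = -44 mm (empty). Each nest has two upright spring-steel jaws, 16 mm wide, 34 mm from its centre in +y and -y.
- clamp_nest (a point): Centre of the floor of the empty nest, 14 mm above the bench: where the centre of the vial's foot rests when home. The white nest ring is 43 mm across inside, 10 mm deep, its mouth flared. Axes: x and y along the clamp's plate, z up. A vial comes in from above on this axis and is pressed down with up to about 10 N. Fingers closing along this x on the stopper head stay clear of the jaws.
- jaw_l (a joint): Swing of the sprung jaw on the +y side of the empty nest, rad: 0 = at rest, about 0.07 while a vial's body holds it open; it springs back over a seated vial's shoulder. The two hooks are 32 mm apart at rest, 61 mm over the nest floor; lead-ins above them flare to about 50 mm apart at 82 mm over the nest floor.
- jaw_r (a joint): The same for the jaw on the -y side.
- small_bottle_a: Small white plastic bottle with a white screw cap, 36 mm across, 75 mm tall, standing on the bench; origin at the centre of its foot. Leave it alone.
- small_bottle_b: Small white plastic bottle with a white screw cap, 37 mm across, 85 mm tall, standing on the bench; origin at the centre of its foot. Leave it alone.
- timer: White round twist timer, 68 mm across, 47 mm tall, on the bench; origin at the centre of its underside. Leave it alone.
There are look-alikes about, which are no part of the job. Of the things like the part that bears vial_center, leave any that is green or purple; of the rest the smaller one is meant.

How it is judged (in metres and radians):
On the way, in this order (a step that is already met when the one before it is completed fails the run):
1. the vial, still sealed, stands home in the empty nest with both jaws snapped over its shoulder (horizontal distance between vial_foot and clamp_nest below 0.004 m and z of vial_foot in the frame of clamp_nest below 0.0025 m and value of joint each of jaw_l, jaw_r below 0.02 rad and angle between vial_foot's own z axis and vertical below 0.07 rad and z of stopper_grip in the frame of vial_foot below 0.097 m), for 0.2 s.
2. the stopper's seal is broken while the jaws hold the vial down (z of stopper_grip in the frame of vial_foot above 0.0995 m and z of vial_foot in the frame of clamp_nest below 0.004 m and horizontal distance between vial_foot and clamp_nest below 0.004 m), for 0.1 s.
At the end, for the whole second after the job is handed in: The vial is still clamped in the nest (foot within 4 mm of the nest centre and floor, upright within 4 degrees, both jaws over its shoulder) and the fingers hold its stopper 7.5 to 14 mm out of the neck, over the vial within 6 mm (z of stopper_grip in the frame of vial_foot between 0.1025 and 0.109 m and contact force between the fingers and stopper above 2 N and horizontal distance between stopper_grip and vial_foot below 0.006 m and horizontal distance between vial_foot and clamp_nest below 0.004 m and z of vial_foot in the frame of clamp_nest below 0.004 m and value of joint each of jaw_l, jaw_r below 0.02 rad and angle between vial_foot's own z axis and vertical below 0.07 rad); the arm keeps its last pose, push and grip.
It fails at once if the stopper is pulled right out of the neck (more than 19 mm) (z of stopper_grip in the frame of vial_foot above 0.114 m).
It fails at once if the vial is tipped over (more than 35 degrees) (angle between vial_foot's own z axis and vertical above 0.6 rad).
It fails at once if a bystander is pushed more than 2 cm or knocked over (distance of any of small_bottle_a, small_bottle_b, timer from where it was at the start of the episode above 0.02 m or angle between any of small_bottle_a, small_bottle_b's own z axis and vertical above 0.5 rad).
It also fails if it takes over 38 s, if anything falls off the work surface, if the arm or the gripper's body presses on something with over 40 N, if the wrist force passes 120 N, or if a joint passes its speed limit or range.

## Working session

There is one attempt and no reset: what is moved stays moved. The work goes in short steps, Python scripts to look and compute and a tool call to move; the robot and the scene stay as the last step left them, time stands still between calls to the robot, and variables do not carry over. Pictures are saved under pics/ and viewed, and the job is handed in when it is done.

Besides the shell and the picture viewer there is one more tool, called after "Request:" as name(argument=value, ...), one argument or row to a line, values as JSON. jog_arm: Moves the arm, as the interface text tells. Its arguments: {"type":"object","properties":{"targets":{"type":"array"},"hand":{"type":"number"},"squeeze":{"type":"number"}},"required":["targets"]}

```bash
mkdir -p pics; ls; cat > h.py <<'E'
import numpy as np, cv2
from bench import robot
def w(c,p):
    R,_=cv2.Rodrigues(np.array(c["rvec"],float)); return R.T@(np.array(p)-np.array(c["tvec"]).ravel())
def px(c,P):
    R,_=cv2.Rodrigues(np.array(c["rvec"],float)); q=R@np.array(P,float)+np.array(c["tvec"]).ravel()
    s=q[:2]/q[2]; s=s*(1+c["k1"]*(s@s)); K=np.array(c["intrinsics"]); return np.array([K[0,0]*s[0]+K[0,2],K[1,1]*s[1]+K[1,2]])
def ray(c,uv,z):
    K=np.array(c["intrinsics"]); d=np.array([(uv[0]-K[0,2])/K[0,0],(uv[1]-K[1,2])/K[1,1]]); s=d.copy()
    for _ in range(20): s=d/(1+c["k1"]*(s@s))
    R,_=cv2.Rodrigues(np.array(c["rvec"],float)); o=-R.T@np.array(c["tvec"]).ravel(); v=R.T@np.array([s[0],s[1],1]); return o+v*(z-o[2])/v[2]
def save(c,n,crop=None,f=1):
    i=cv2.cvtColor(c["img"],cv2.COLOR_RGB2BGR)
    if crop: x0,y0,x1,y1=crop; i=i[y0:y1,x0:x1]
    cv2.imwrite("pics/"+n+".png",cv2.resize(i,None,fx=f,fy=f,interpolation=cv2.INTER_CUBIC))
E
python3 - <<'E'
from h import *
np.set_printoptions(precision=1,suppress=True)
print(robot.get_state(), robot.grip_point_offset)
for n in("scene","top"):
    c=robot.capture(n); save(c,n+"0"); print(n,c["k1"],c["tvec"],w(c,[0,0,0]))
    for t in("vial_foot","stopper_grip","clamp","clamp_nest","small_bottle_a","timer"):
        for d in robot.pinpoint(t,c): P=w(c,d["point"]); print(t,d["p"],P,px(c,P))
E
```

```text
pics
{'t': 0.0, 'joints': array([ 1.2,  0.1,  1.4, -0. ,  1.7, -0.1]), 'dq': array([-0., -0.,  0., -0.,  0., -0.]), 'joint_efforts': array([  0. , -34. , -30.2,   0.1,   0. ,  -0. ]), 'eef_pos': array([142.7, 530.6, 204.3]), 'ee_rot': array([ 2.5,  1.9, -0. ]), 'wrist_force': array([0.5, 0.1, 0.7]), 'ft_torque': array([-0., -0.,  0.]), 'width': 93.76536581364029} 18.8
scene 0.006083134811930896 [-282.2  395.6  737. ] [ -59.2 -362.9  802.6]
vial_foot 0.89 [442.5 193.5   2. ] [185.8 225.6]
vial_foot 0.81 [575.4 189.4  -2.2] [222.8 191.5]
vial_foot 0.77 [656.2 148.8   2.5] [255.6 176.2]
vial_foot 0.7 [426.2  26.8   3.4] [244.1 260.8]
clamp 0.76 [ 480.9 -139.7    2.7] [327.9 275.9]
clamp 0.18 [575.6 190.3  97. ] [218.3 159.6]
clamp_nest 0.8 [ 491.6 -181.1   15.6] [349.5 277. ]
small_bottle_a 0.9 [467.6 275.8   0.2] [164.7 205.6]
small_bottle_a 0.71 [575.9 192.   84.2] [218.4 163.6]
small_bottle_a 0.67 [466.9 108.4  -0.9] [223.7 234.1]
timer 0.94 [607.9  32.9   1.2] [286.3 206.1]
top -0.10832197951409851 [  -3.7  561.  1063.9] [ 345.8    6.3 1152. ]
vial_foot 0.95 [432.5  22.5  -2.1] [280.9 264.8]
vial_foot 0.9 [440.4 192.   -0.1] [203.9 259.4]
vial_foot 0.76 [578.4 189.1   0.4] [208.1 197.9]
vial_foot 0.63 [653.9 147.6   3.5] [227.8 165.3]
stopper_grip 0.8 [583.2 190.7  95.2] [200.7 186.4]
clamp 0.62 [ 483.4 -136.9    1.6] [353.7 242.8]
clamp_nest 0.58 [ 497.1 -181.2   14.9] [374.6 236.2]
small_bottle_a 0.5 [464.5 110.    1.6] [241.4 249.2]
timer 0.67 [617.8  31.4  -0.3] [278.8 182.2]
```

```bash
python3 - <<'E'
from h import *
c=robot.capture("scene"); save(c,"s1",(140,110,420,320),2.8)
c=robot.capture("top"); save(c,"t1",(170,130,420,317),3.2)
E
```

```text
(no output)
```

View pics/s1.png

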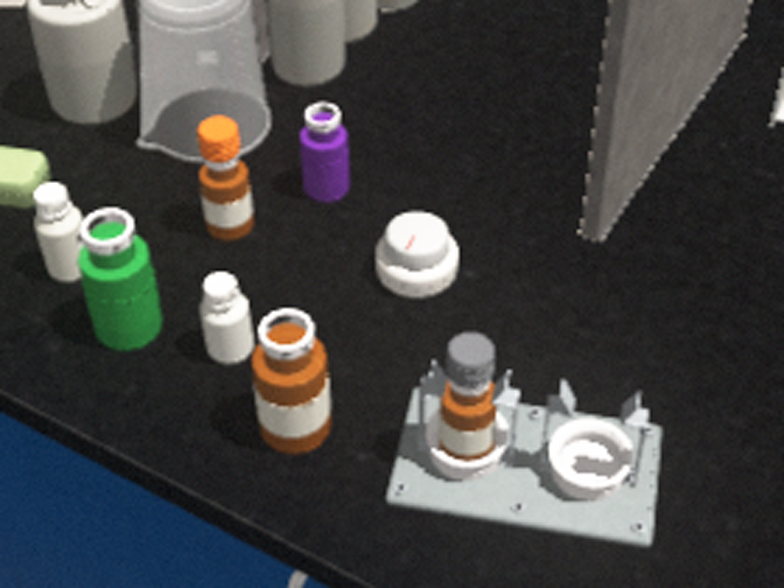

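View pics/t1.png

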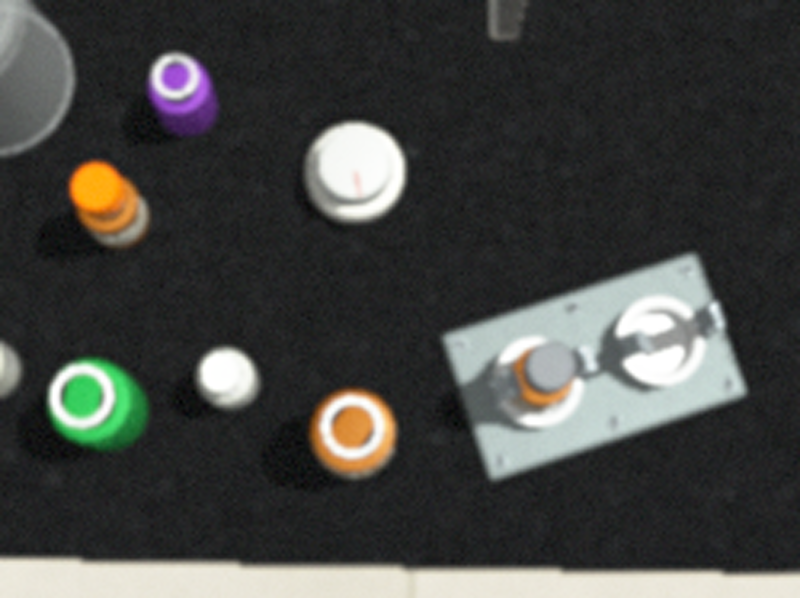

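The candidates are (top px):
- Green, open: (203,259). It is excluded by colour.
- Purple: (228,165). It is also excluded by colour.
- Large amber, open, no stopper: (281,265). It is too big.
- Small amber with orange stopper: (208,198), scene (222,190). This is the one meant: it is the smaller amber and it carries the orange stopper.

The empty nest is the right one, at (375,236) in top. Next I'll measure it more finely and confirm in a crop.

```bash
python3 - <<'E'
from h import *
from scipy.optimize import least_squares
np.set_printoptions(precision=1,suppress=True)
cs={}
def model(P):  # head silhouette hull of cylinder r16, z83..107
    pass
obs={}
for n in("scene","top"):
    c=robot.capture(n); cs[n]=c
    hsv=cv2.cvtColor(c["img"],cv2.COLOR_RGB2HSV)
    m=cv2.inRange(hsv,(5,150,200),(22,255,255))
    x0,y0,x1,y1=(195,135,245,185) if n=="scene" else (185,170,225,215)
    mm=np.zeros_like(m); mm[y0:y1,x0:x1]=m[y0:y1,x0:x1]
    k,l,st,ce=cv2.connectedComponentsWithStats(mm); i=1+st[1:,4].argmax(); obs[n]=l==i
    print(n,st[i],ce[i])
    o=c["img"].copy(); o[l==i]=(0,0,255); c2=dict(c); c2["img"]=o
    v=np.hstack([cv2.resize(q[y0-10:y1+50,x0-15:x1+15],None,fx=5,fy=5) for q in(c["img"],o)])
    cv2.imwrite("pics/m_%s.png"%n,cv2.cvtColor(v,cv2.COLOR_RGB2BGR))
def res(p):
    r=[]
    for n in cs:
        a=np.linspace(0,2*np.pi,60)
        pts=np.array([px(cs[n],[p[0]+16*np.cos(t),p[1]+16*np.sin(t),z]) for z in(83,107) for t in a])
        h=cv2.convexHull(pts.astype(np.float32)); M=cv2.moments(h)
        ys,xs=np.nonzero(obs[n]); r+= [M['m10']/M['m00']-xs.mean(), M['m01']/M['m00']-ys.mean()]
    return r
for r in [least_squares(res,[580,190])]: print("stopper xy",r.x,r.fun)
# clamp corners
c=cs["top"]
cor=[np.array(q)/3.2+[170,130] for q in[(443,337),(697,253),(746,393),(492,480)]]
W=np.array([ray(c,q,8) for q in cor]); print(W, W.mean(0))
for a,b in((0,1),(3,2),(3,0),(2,1)):
    d=W[b]-W[a]; print(np.linalg.norm(d),np.degrees(np.arctan2(d[1],d[0])))
print("screen",ray(cs["scene"],(354,196),0), "beaker base", ray(cs["scene"],(206,155),0))
E
```

```text
scene [211 151  15  16 153] [218.5 157.8]
top [192 181  20  20 250] [201.5 189.5]
stopper xy [577.4 190. ] [ 0.5  2.1 -0.7 -0.4]
[[ 497.4  -36.6    8. ]
 [ 559.4 -212.5    8. ]
 [ 462.5 -245.     8. ]
 [ 400.6  -71.     8. ]] [ 480.  -141.3    8. ]
186.563056557712 -70.58698837609442
184.66297682552874 -70.41771843984841
102.77779399035408 19.564920326661124
102.24484845211875 18.500458617344727
screen [718.4 -86.8  -0. ] beaker base [661.4 304.3  -0. ]
```

View pics/m_scene.png

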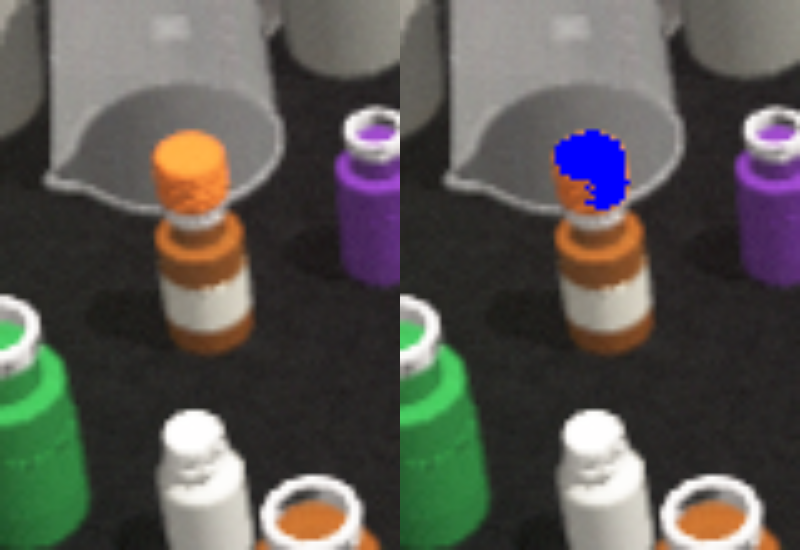

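View pics/m_top.png

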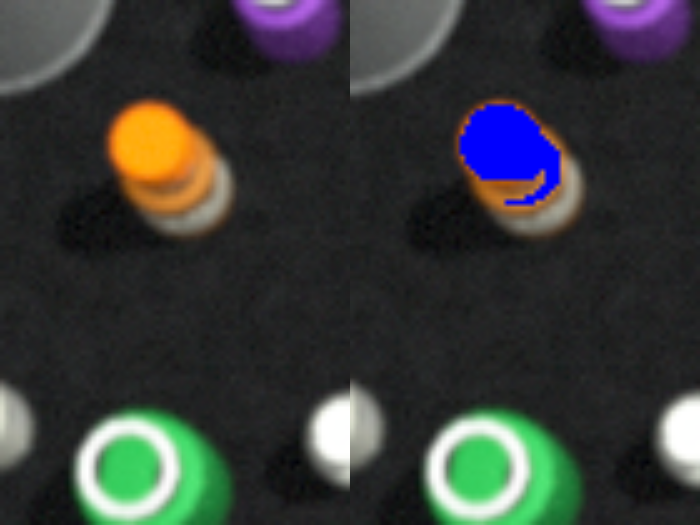

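```bash
python3 - <<'E'
from h import *
for n,b in(("scene",(270,220,390,315)),("top",(300,200,410,285))):
    c=robot.capture(n); save(c,"cl_"+n,b,6.5)
E
```

```text
(no output)
```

View pics/cl_scene.png

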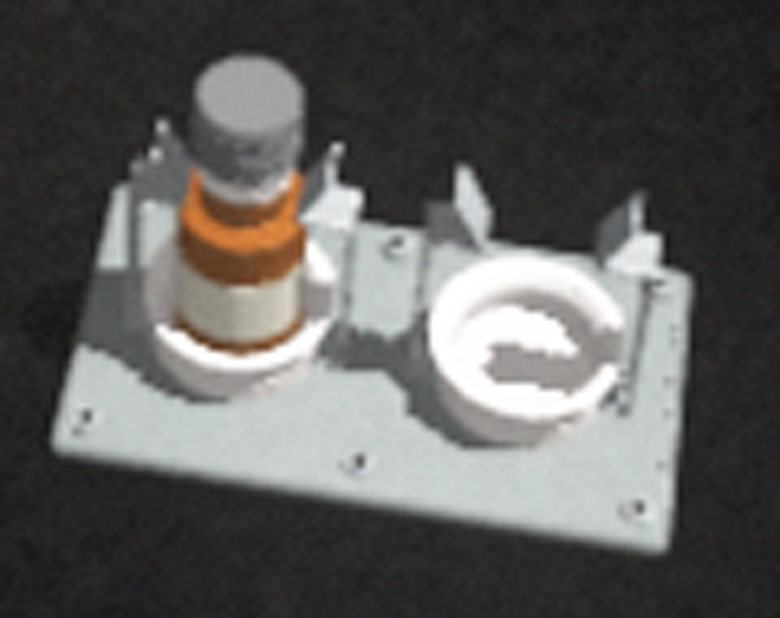

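View pics/cl_top.png

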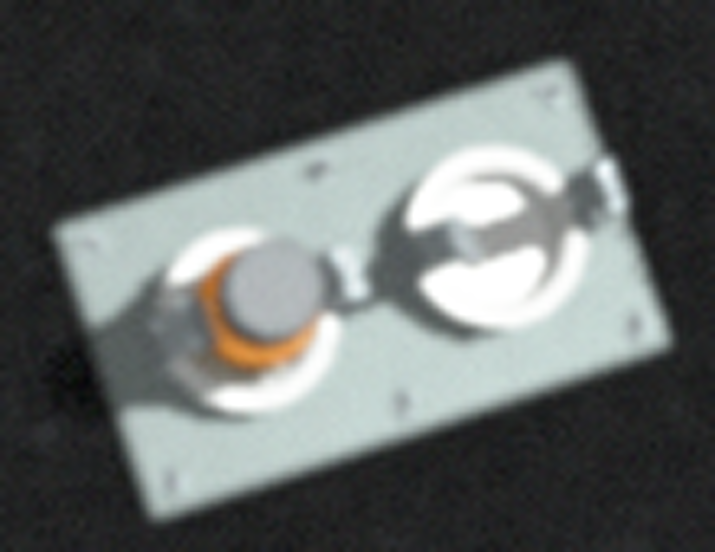

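```bash
python3 - <<'E'
from h import *
from scipy.optimize import least_squares
np.set_printoptions(precision=1,suppress=True)
C={n:robot.capture(n) for n in("scene","top")}
T=np.array([(52,228),(572,60),(676,347),(152,522)])/6.5+[300,200]
S=np.array([(120,183),(692,275),(667,543),(52,447)])/6.5+[270,220]
L=np.array([(52,93),(52,-93),(-52,-93),(-52,93)])
def fit(n,O):
    def r(p):
        c,s=np.cos(p[2]),np.sin(p[2])
        return np.concatenate([px(C[n],[p[0]+c*a-s*b,p[1]+s*a+c*b,8])-o for (a,b),o in zip(L,O)])
    f=least_squares(r,[480,-140,.33]); p=f.x; c,s=np.cos(p[2]),np.sin(p[2])
    print(n,p[:2],np.degrees(p[2]),"nest",p[0]+s*44,p[1]-c*44,"res",f.fun)
fit("top",T);fit("scene",S)
print("ring top",ray(C["top"],np.array([499,238])/6.5+[300,200],24),"ring scene",ray(C["scene"],np.array([526,332])/6.5+[270,220],24))
print("stopper top",ray(C["top"],(199.8,188.2),107),"scene",ray(C["scene"],(218,155),107))
print("grey top",ray(C["top"],np.array([270,288])/6.5+[300,200],121),"scene",ray(C["scene"],np.array([249,95])/6.5+[270,220],121))
for n in C:
    for t in("stopper_grip","vial_center","stopper","clamp_nest","vial_foot"):
        for d in robot.pinpoint(t,C[n]): print(n,t,d["p"],w(C[n],d["point"]))
R,_=cv2.Rodrigues(robot.get_state()["ee_rot"]); print(R)
E
```

```text
top [ 479.5 -141.4] 19.1271536988365 nest 493.9426088017115 -182.9874858048629 res [ 0.4 -0.1 -0.3 -0.  -0.3  0.2  0.2 -0. ]
scene [ 480.3 -140.6] 19.366148603546772 nest 494.92970881930125 -182.15286556691237 res [-0.6 -0.2  0.3 -0.7  0.6  0.9 -0.4 -0.2]
ring top [ 495.2 -184.4   24. ] ring scene [ 500.  -179.4   24. ]
stopper top [576.7 190.3 107. ] scene [578.9 192.4 107. ]
grey top [465.8 -98.  121. ] scene [465.7 -98.8 121. ]
scene stopper_grip 0.72 [577.2 194.2  97.5]
scene vial_center 0.9 [426.2  20.4  57.8]
scene vial_center 0.8 [576.7 194.7  46.4]
scene vial_center 0.65 [659.5 149.   41.5]
scene vial_center 0.56 [442.8 194.5  57.2]
scene stopper 0.72 [577.1 188.   85. ]
scene clamp_nest 0.79 [ 492.7 -180.    14.5]
scene vial_foot 0.82 [578.4 192.3  -1.5]
scene vial_foot 0.75 [656.1 148.3   1.6]
scene vial_foot 0.75 [444.8 192.9   0. ]
scene vial_foot 0.65 [424.6  25.3   0.9]
top stopper_grip 0.59 [577.6 193.2  95.9]
top vial_center 0.95 [443.  192.5  55.3]
top vial_center 0.69 [426.9  22.4  53.4]
top vial_center 0.59 [661.8 147.2  42.9]
top vial_center 0.15 [615.   28.5  -2.8]
top stopper 0.64 [467.1 106.9   2.1]
top stopper 0.59 [572.9 191.6  83.8]
top clamp_nest 0.56 [ 497.5 -182.    13.9]
top vial_foot 0.82 [428.   24.7  -1.9]
top vial_foot 0.73 [579.  193.9  -2.3]
top vial_foot 0.72 [440.8 193.5  -1.2]
top vial_foot 0.54 [653.7 148.3   0.8]
[[ 0.3  1.  -0. ]
 [ 1.  -0.3  0. ]
 [ 0.  -0.  -1. ]]
```

```bash
python3 - <<'E'
from h import *
R,_=cv2.Rodrigues(robot.get_state()["ee_rot"]); s=robot.get_state(); print(R.round(3),s["t"],np.degrees(np.arctan2(R[1,0],R[0,0])))
c=robot.capture("scene")
for p in((190,161),(219,167)): print(ray(c,p,0))
c=robot.capture("top")
for z in(0,150): print([ray(c,p,z).round() for p in((192.5,155),(170,178))])
E
```

```text
[[ 0.26   0.966 -0.   ]
 [ 0.966 -0.26   0.   ]
 [ 0.    -0.    -1.   ]] 1.6 74.94451800283211
[621.80719624 324.88420221   0.        ]
[640.54246203 247.94117789   0.        ]
[array([678., 230.,   0.]), array([623., 278.,   0.])]
[array([634., 201., 150.]), array([587., 243., 150.])]
```

View pics/scene0.png

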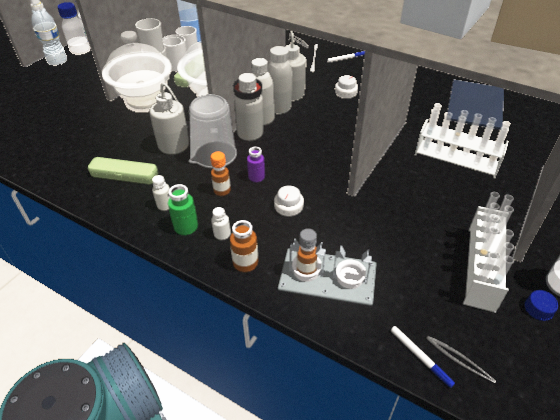

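View pics/top0.png

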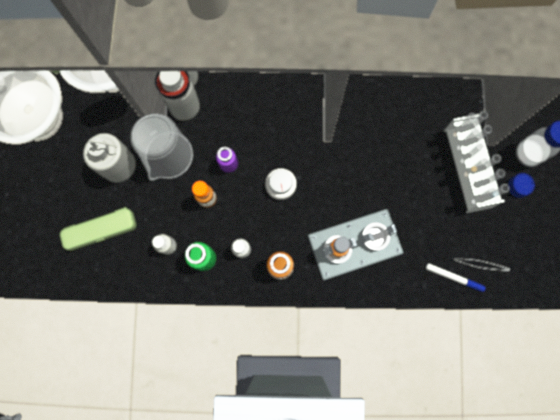

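The crop confirms it: small amber vial with white band, orange stopper and shut neck, standing at about (577.5, 191.5). The empty nest is at about (494.5, -182.5), yaw 19°. I'm moving over to it now.

Request:
jog_arm(
  targets=[
    [-1.9, 4.4, 0, 0, 0, 0],
    [-1.9, 4.4, 0, 0, 0, 0],
    [-1.9, 4.4, 0, 0, 0, 0],
    [-1.9, 4.4, 0, 0, 0, 0],
    [-1.9, 4.4, 0, 0, 0, 0],
  ],
  hand=0,
)

```text
t: 2.2
eef_pos: [331.8, 381.0, 205.7]
ee_rot: [-2.493, -1.912, -0.001]
wrist_force: [-0.3, 1.5, -1.0]
width: 94.1
```

Request:
jog_arm(
  targets=[
    [-1.9, 4.4, 0, 0, 0, 0],
    [-1.9, 4.4, 0, 0, 0, 0],
    [-1.9, 4.4, 0, 0, 0, 0],
    [-1.9, 4.4, 0, 0, 0, 0],
    [-1.9, 4.4, 0, 0, 0, 0],
  ],
)

```text
t: 2.7
eef_pos: [519.8, 231.9, 205.7]
ee_rot: [-2.493, -1.911, -0.001]
wrist_force: [0.5, 1.3, 0.3]
width: 93.6
```

Request:
jog_arm(
  targets=[
    [-1.2, 3.4, 0, 0, 0, 0],
    [-1.2, 3.4, 0, 0, 0, 0],
    [0, 0, 0, 0, 0, -8],
    [0, 0, 0, 0, 0, -8],
    [0, 0, 0, 0, 0, -8],
  ],
)

```text
t: 3.2
eef_pos: [578.2, 192.0, 205.1]
ee_rot: [-2.035, -2.392, 0.001]
wrist_force: [0.1, 0.3, -0.8]
width: 93.9
```

Request:
jog_arm(
  targets=[
    [0, 0, 0, 0, 0, -8],
    [0, 0, 0, 0, 0, -8],
    [0, 0, 0, 0, 0, 0],
    [0, 0, 0, 0, 0, 0],
    [0, 0, 0, 0, 0, 0],
  ],
)

```text
t: 3.7
eef_pos: [577.8, 192.6, 205.5]
ee_rot: [-1.692, -2.647, -0.0]
wrist_force: [0.4, 0.7, -0.1]
width: 93.9
```

```bash
python3 - <<'E'
from h import *
s=robot.get_state(); print(s)
R,_=cv2.Rodrigues(s["ee_rot"]); print(R.round(3),np.degrees(np.arctan2(R[1,0],R[0,0])))
print("tool delta",R.T@(np.array([577.5,191.5,76])-s["eef_pos"]))
c=robot.capture("scene"); save(c,"s2",(130,60,340,220),3.5)
c=robot.capture("top"); save(c,"t2",(130,100,340,260),3.5)
E
```

```text
{'t': 3.7, 'joints': array([ 2.28538980e-01,  2.19513318e-01,  1.22060739e+00,  9.46356973e-05,
        1.70144220e+00, -1.77573196e+00]), 'dq': array([-0.00020369,  0.00056167,  0.00021572, -0.00051885, -0.00080866,
       -0.00790917]), 'joint_efforts': array([-9.20560677e-03, -3.95947409e+01, -3.02519488e+01, -3.06075288e-02,
        6.97936001e-02,  1.32376864e-02]), 'eef_pos': array([577.84372037, 192.5528046 , 205.4751053 ]), 'ee_rot': array([-1.69171938e+00, -2.64714918e+00, -1.36406781e-04]), 'wrist_force': array([ 0.37022333,  0.67657211, -0.12267624]), 'ft_torque': array([-0.03722823,  0.01248157,  0.00577755]), 'width': 93.92053629741807}
[[-0.42   0.908  0.   ]
 [ 0.908  0.42   0.   ]
 [ 0.     0.    -1.   ]] 114.83697226783752
tool delta [ -0.82216208  -0.76038944 129.47499871]
```

View pics/s2.png

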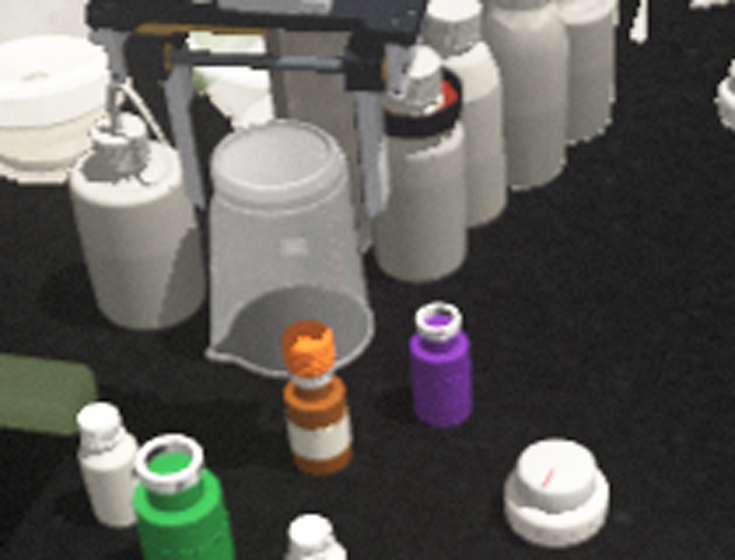

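View pics/t2.png

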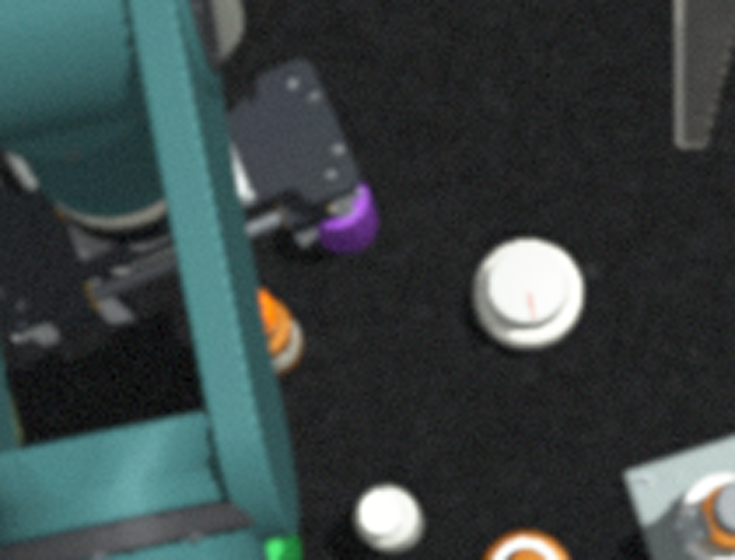

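Both views show the fingers straddling the vial from above: orange head at scene crop (308,350), finger tips at (193,200) and (372,200). The path down is clear.

Request:
jog_arm(
  targets=[
    [-0.08, -0.08, 3, 0, 0, 0],
    [0, 0, 3.5, 0, 0, 0],
    [0, 0, 3.5, 0, 0, 0],
    [0, 0, 2, 0, 0, 0],
    [0, 0, 0.9, 0, 0, 0],
  ],
)

```text
t: 4.3
eef_pos: [575.7, 191.1, 73.4]
ee_rot: [-1.688, -2.645, 0.006]
wrist_force: [0.5, 0.1, 0.4]
width: 93.9
```

```bash
python3 - <<'E'
from h import *
s=robot.get_state(); print(s["eef_pos"],s["wrist_force"])
c=robot.capture("scene"); save(c,"s3",(170,110,290,200),6)
E
```

```text
[575.70862447 191.07186133  73.35337066] [0.54616878 0.13599166 0.35249036]
```

View pics/s3.png

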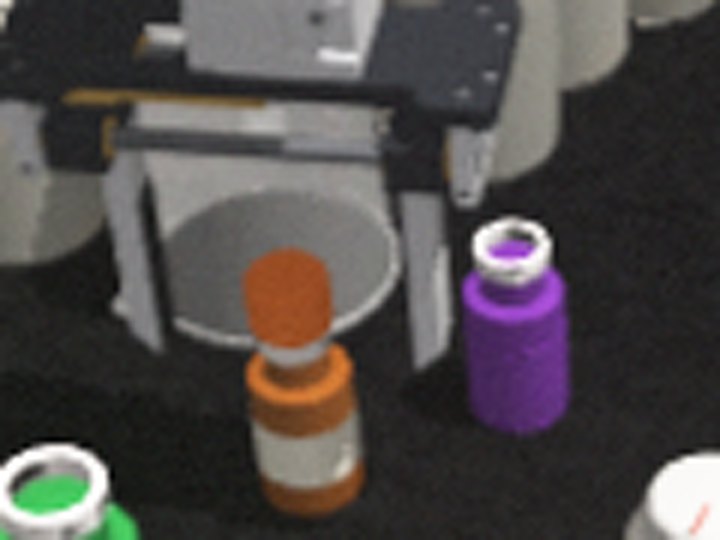

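The fingers straddle the orange head evenly: tips at crop (150,350) and (430,365), head at (288,300). Let it settle, then close gently.

Request:
jog_arm(
  targets=[
    [0, 0, 0, 0, 0, 0],
    [0, 0, 0, 0, 0, 0],
    [0, 0, 0, 0, 0, 0],
    [0, 0, 0, 0, 0, 0],
    [0, 0, 0, 0, 0, 0],
  ],
  hand=0.5,
  squeeze=10,
)

```text
t: 4.85
eef_pos: [577.9, 191.6, 77.4]
ee_rot: [1.689, 2.648, 0.002]
wrist_force: [-0.2, -0.5, 0.1]
width: 57.4
```

Request:
jog_arm(
  targets=[
    [0, 0, 0, 0, 0, 0],
    [0, 0, 0, 0, 0, 0],
    [0, 0, 0, 0, 0, 0],
    [0, 0, 0, 0, 0, 0],
    [0, 0, 0, 0, 0, 0],
  ],
  hand=1,
)

```text
t: 5.35
eef_pos: [577.4, 191.5, 76.4]
ee_rot: [-1.689, -2.649, -0.0]
wrist_force: [0.4, 0.5, 0.4]
width: 32.0
```

Request:
jog_arm(
  targets=[
    [0, 0, 0, 0, 0, 0],
    [0, 0, 0, 0, 0, 0],
    [0, 0, 0, 0, 0, 0],
    [0, 0, 0, 0, 0, 0],
    [0, 0, 0, 0, 0, 0],
  ],
  squeeze=40,
)

```text
t: 5.85
eef_pos: [577.4, 191.5, 76.4]
ee_rot: [-1.689, -2.649, -0.0]
wrist_force: [-0.2, 0.2, 0.2]
width: 31.2
```

```bash
python3 - <<'E'
from h import *
s=robot.get_state(); print(s["eef_pos"],s["wrist_force"],s["ft_torque"],s["width"])
c=robot.capture("scene"); save(c,"s4",(170,110,290,200),6)
E
```

```text
[577.44796381 191.45041479  76.43806125] [-0.22875608  0.23686829  0.24009234] [ 0.07764038  0.03328562 -0.04006761] 31.207690287881952
```

View pics/s4.png

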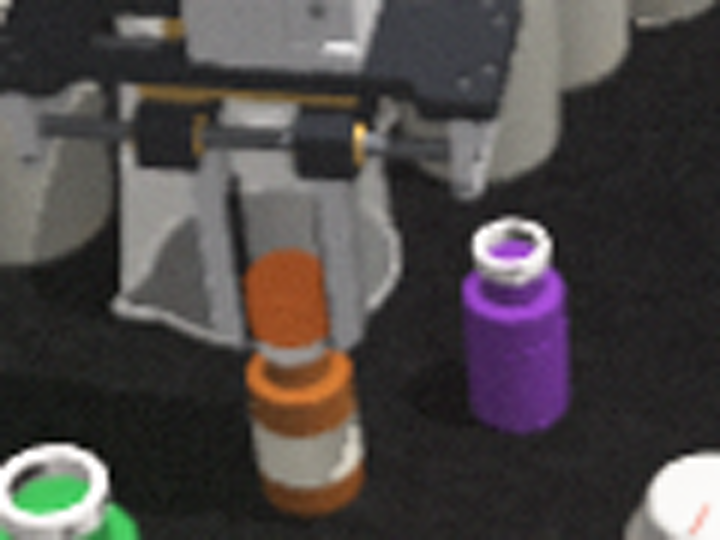

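Gripped at a width of 31 mm. Lifting.

Request:
jog_arm(
  targets=[
    [0, 0, -0.5, 0, 0, 0],
    [0, 0, -1, 0, 0, 0],
    [0, 0, -2, 0, 0, 0],
    [0, 0, -3, 0, 0, 0],
    [0, 0, -3, 0, 0, 0],
  ],
)

```text
t: 6.4
eef_pos: [577.1, 191.3, 172.5]
ee_rot: [-1.689, -2.648, 0.001]
wrist_force: [0.3, -0.0, -1.2]
width: 31.0
```

Request:
jog_arm(
  targets=[
    [0, 0, -3, 0, 0, 0],
    [0, 0, -2, 0, 0, 0],
    [0, 0, -1, 0, 0, 0],
    [0, 0, 0, 0, 0, 0],
    [0, 0, 0, 0, 0, 0],
  ],
)

```text
t: 6.9
eef_pos: [577.1, 191.3, 230.4]
ee_rot: [-1.689, -2.648, 0.002]
wrist_force: [0.2, -0.6, -2.5]
width: 31.2
```

```bash
python3 - <<'E'
from h import *
s=robot.get_state(); print(s["eef_pos"],s["wrist_force"],s["ft_torque"],s["width"])
c=robot.capture("scene"); save(c,"s5",(150,60,290,170),5.5)
E
```

```text
[577.08058756 191.3445886  230.41943826] [ 0.21925347 -0.57641475 -2.54698434] [ 0.08009524  0.06852058 -0.00188758] 31.211603169414467
```

View pics/s5.png

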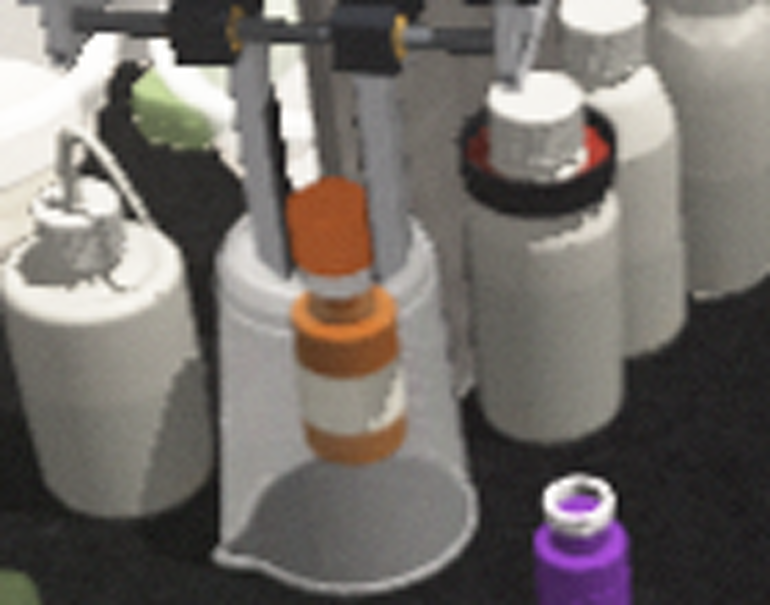

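Vial held upright and still shut. Carrying it over to the nest, then turning the wrist.

Request:
jog_arm(
  targets=[
    [-1, -0.8, 0, 0, 0, 0],
    [-2.5, -1.9, 0, 0, 0, 0],
    [-3, -2.3, 0, 0, 0, 0],
    [-3, -2.3, 0, 0, 0, 0],
    [-3, -2.3, 0, 0, 0, 0],
  ],
)

```text
t: 7.45
eef_pos: [541.7, 35.6, 230.2]
ee_rot: [-1.688, -2.647, 0.003]
wrist_force: [0.3, -1.6, -2.3]
width: 31.4
```

Request:
jog_arm(
  targets=[
    [-3, -2.3, 0, 0, 0, 0],
    [-3, -2.3, 0, 0, 0, 0],
    [-3, -2.3, 0, 0, 0, 0],
    [-3, -2.3, 0, 0, 0, 0],
    [-3, -2.2, 0, 0, 0, 0],
  ],
)

```text
t: 7.95
eef_pos: [501.3, -148.3, 230.4]
ee_rot: [-1.689, -2.647, 0.001]
wrist_force: [0.2, -0.8, -1.5]
width: 31.2
```

Request:
jog_arm(
  targets=[
    [-2, -1.5, 0, 0, 0, 0],
    [-1, -0.7, 0, 0, 0, 0],
    [0, 0, 0, 0, 0, 4],
    [0, 0, 0, 0, 0, 8],
    [0, 0, 0, 0, 0, 8],
  ],
)

```text
t: 8.45
eef_pos: [495.2, -182.6, 230.6]
ee_rot: [-2.129, -2.308, -0.0]
wrist_force: [0.6, -0.4, -2.3]
width: 31.4
```

Request:
jog_arm(
  targets=[
    [0, 0, 0, 0, 0, 8],
    [0, 0, 0, 0, 0, 8],
    [0, 0, 0, 0, 0, 8],
    [0, 0, 0, 0, 0, 8],
    [0, 0, 0, 0, 0, 8],
  ],
)

```text
t: 8.95
eef_pos: [495.3, -182.3, 230.7]
ee_rot: [-2.79, -1.442, 0.001]
wrist_force: [0.6, -0.2, -1.0]
width: 31.1
```

Request:
jog_arm(
  targets=[
    [0, 0, 0, 0, 0, 8],
    [0, 0, 0, 0, 0, 8],
    [0, 0, 0, 0, 0, 8],
    [0, 0, 0, 0, 0, 8],
    [0, 0, 0, 0, 0, 4],
  ],
)

```text
t: 9.45
eef_pos: [495.3, -182.3, 230.7]
ee_rot: [-3.098, -0.512, 0.002]
wrist_force: [0.2, -0.8, -1.8]
width: 31.2
```

```bash
python3 - <<'E'
from h import *
s=robot.get_state(); print(s["t"],s["eef_pos"],s["wrist_force"],s["ft_torque"],s["width"])
R,_=cv2.Rodrigues(s["ee_rot"]); print(R.round(3),np.degrees(np.arctan2(R[1,0],R[0,0])))
print("tool delta",R.T@(np.array([494.5,-182.5,76])-s["eef_pos"]))
c=robot.capture("scene"); save(c,"s6",(280,150,410,310),3.7)
c=robot.capture("top"); save(c,"t6",(300,160,430,280),5)
E
```

```text
9.45 [ 495.32699917 -182.25382229  230.7033736 ] [ 0.22223091 -0.83490388 -1.76841837] [-0.05753144  0.00644116 -0.00707408] 31.201586756519188
[[ 0.947  0.322 -0.001]
 [ 0.322 -0.947  0.001]
 [-0.001 -0.001 -1.   ]] 18.76157536759393
tool delta [ -0.73816984   0.19183763 154.70389988]
```

View pics/s6.png

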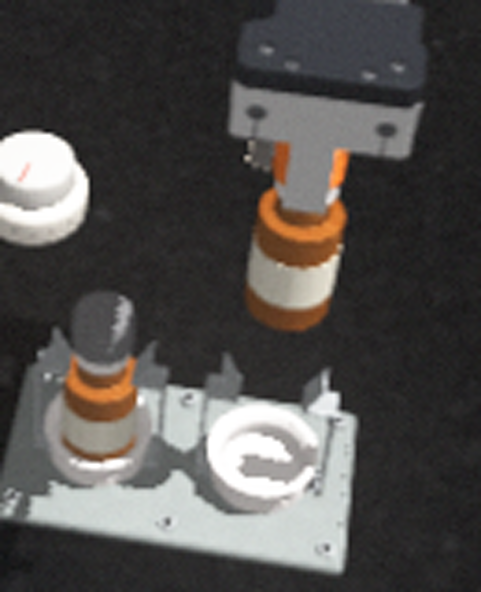

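View pics/t6.png

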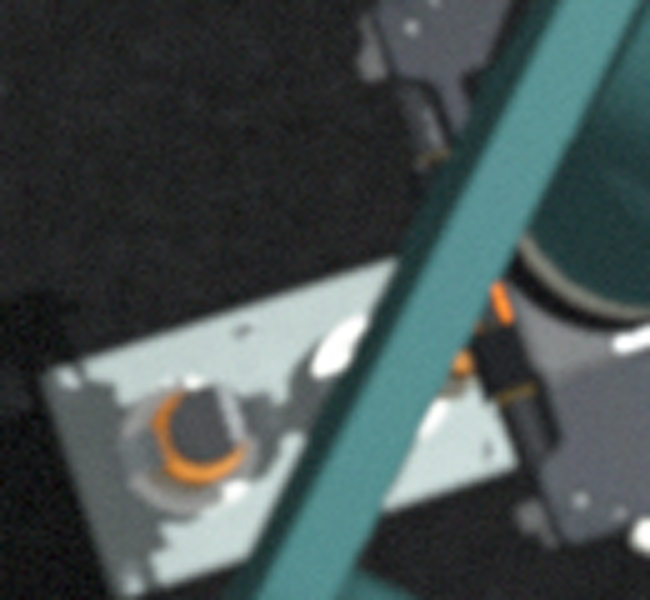

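```bash
cat >> h.py <<'E'
def overlay(c,x,y,zf,name,crop,f=6,nest=None):
    i=cv2.cvtColor(c["img"],cv2.COLOR_RGB2BGR); x0,y0,x1,y1=crop
    i=cv2.resize(i[y0:y1,x0:x1],None,fx=f,fy=f,interpolation=cv2.INTER_CUBIC)
    L=[(x,y,zf,20,(0,255,0)),(x,y,zf+60,20,(0,255,0)),(x,y,zf+83,14.5,(255,255,0))]
    if nest: L+=[(nest[0],nest[1],24,21.5,(255,0,255))]
    for X,Y,z,r,col in L:
        p=np.array([(px(c,[X+r*np.cos(t),Y+r*np.sin(t),z])+.5-[x0,y0])*f-.5 for t in np.linspace(0,2*np.pi,60)])
        cv2.polylines(i,[p.round().astype(np.int32)],True,col,1)
    cv2.imwrite("pics/"+name+".png",i)
E
python3 - <<'E'
from h import *
s=robot.get_state(); p=s["eef_pos"]
c=robot.capture("scene"); overlay(c,p[0],p[1],p[2]-76.4,"o1",(320,180,390,290),5.4,(494.5,-182.5))
E
```

```text
(no output)
```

View pics/o1.png

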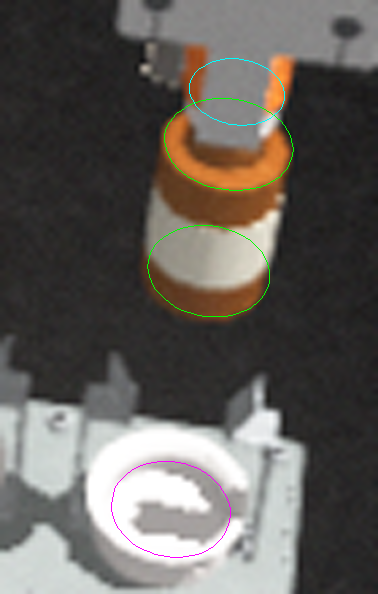

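```bash
cat > ov.py <<'E'
from h import *
def clampov(img,c,p,name,crop,f):
    i=cv2.cvtColor(img,cv2.COLOR_RGB2BGR); x0,y0,x1,y1=crop
    i=cv2.resize(i[y0:y1,x0:x1],None,fx=f,fy=f,interpolation=cv2.INTER_CUBIC)
    co,s=np.cos(p[2]),np.sin(p[2])
    def P(a,b,z): return (px(c,[p[0]+co*a-s*b,p[1]+s*a+co*b,z])+.5-[x0,y0])*f-.5
    def pl(l,col): cv2.polylines(i,[np.array(l).round().astype(np.int32)],True,col,1)
    t=np.linspace(0,2*np.pi,60)
    pl([P(a,b,8) for a,b in((52,93),(52,-93),(-52,-93),(-52,93))],(0,0,255))
    pl([P(a,b,0) for a,b in((52,93),(52,-93),(-52,-93),(-52,93))],(255,0,0))
    for b,z,r,col in((-44,24,21.5,(255,0,255)),(-44,24,26,(0,160,0)),(44,24,26,(0,160,0)),(44,74,20,(0,255,255)),(44,121,16,(255,255,0)),(-44,14,21.5,(0,160,255))):
        pl([P(r*np.cos(q),b+r*np.sin(q),z) for q in t],col)
    cv2.imwrite("pics/"+name+".png",i)
E
python3 - <<'E'
from ov import *
p=(480,-141,np.radians(19.2))
c=robot.capture("scene"); im=cv2.cvtColor(cv2.imread("pics/scene0.png"),cv2.COLOR_BGR2RGB)
clampov(im,c,p,"c1s",(270,220,390,315),6.5)
c=robot.capture("top"); im=cv2.cvtColor(cv2.imread("pics/top0.png"),cv2.COLOR_BGR2RGB)
clampov(im,c,p,"c1t",(300,200,410,285),6.5)
E
```

```text
(no output)
```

View pics/c1s.png

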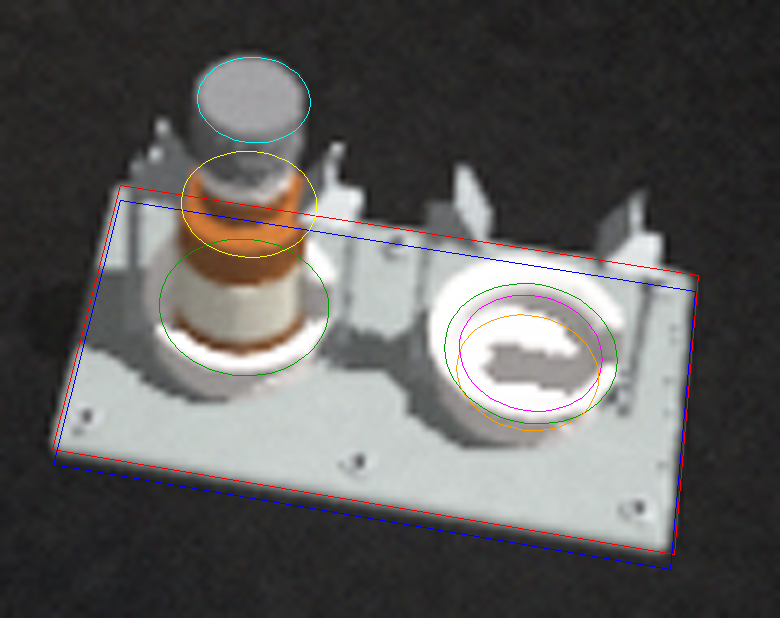

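View pics/c1t.png

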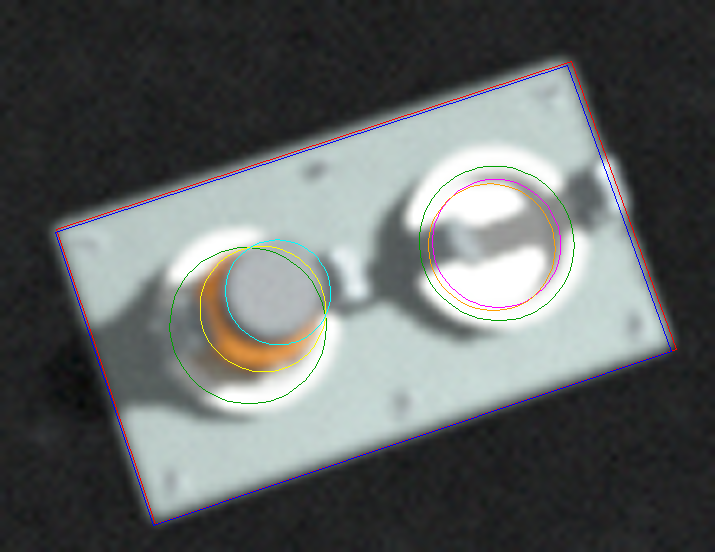

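```bash
python3 - <<'E'
from h import *
from scipy.optimize import least_squares
C={n:robot.capture(n) for n in("scene","top")}
cv=lambda a,f,o:(np.array(a,float)+.5)/f-.5+o
T=cv([(52,228),(572,60),(676,347),(152,522)],6.5,[300,200])
S=cv([(120,183),(692,272),(667,546),(52,449)],6.5,[270,220])
L=np.array([(52,93),(52,-93),(-52,-93),(-52,93)])
for n,O in(("top",T),("scene",S)):
    def r(p):
        c,s=np.cos(p[2]),np.sin(p[2])
        return np.concatenate([px(C[n],[p[0]+c*a-s*b,p[1]+s*a+c*b,8])-o for (a,b),o in zip(L,O)])
    p=least_squares(r,[480,-140,.33]).x; c,s=np.cos(p[2]),np.sin(p[2])
    print(n,p[:2].round(1),np.degrees(p[2]).round(1),"nest",round(p[0]+s*44,1),round(p[1]-c*44,1))
for z in(24,30,33): print(z,"ring",ray(C["top"],cv([497,237],6.5,[300,200]),z).round(1),ray(C["scene"],cv([526,333],6.5,[270,220]),z).round(1))
print("grey",ray(C["top"],cv([270,288],6.5,[300,200]),121).round(1),ray(C["scene"],cv([249,97],6.5,[270,220]),121).round(1))
print("stopper at pick, top",ray(C["top"],cv([149,141],5,[170,160]),107).round(1))
E
```

```text
top [ 480.4 -140.5] 19.1 nest 494.9 -182.1
scene [ 480.6 -139.6] 19.5 nest 495.3 -181.0
24 ring [ 496.4 -182.8   24. ] [ 500.2 -178.4   24. ]
30 ring [ 495.6 -181.8   30. ] [ 495.9 -179.8   30. ]
33 ring [ 495.2 -181.3   33. ] [ 493.7 -180.6   33. ]
grey [466.6 -97.1 121. ] [465.5 -98.  121. ]
stopper at pick, top [577.5 191.1 107. ]
```

Request:
jog_arm(
  targets=[
    [0, -0.08, 1, 0, 0, 0],
    [0, 0, 2, 0, 0, 0],
    [0, 0, 1.5, 0, 0, 0],
    [0, 0, 1, 0, 0, 0],
    [0, 0, 0.5, 0, 0, 0],
  ],
)

```text
t: 10.3
eef_pos: [494.8, -181.8, 169.6]
ee_rot: [-3.097, -0.517, 0.003]
wrist_force: [-0.1, -0.2, -1.3]
width: 31.3
```

Request:
jog_arm(
  targets=[
    [0, 0, 0, 0, 0, 0],
    [0, 0, 0, 0, 0, 0],
    [0, 0, 0, 0, 0, 0],
    [0, 0, 0, 0, 0, 0],
    [0, 0, 0, 0, 0, 0],
  ],
)

```text
t: 10.8
eef_pos: [495.7, -182.3, 172.0]
ee_rot: [3.098, 0.517, 0.001]
wrist_force: [-0.1, -0.2, -1.9]
width: 31.3
```

```bash
python3 - <<'E'
from h import *
s=robot.get_state(); p=s["eef_pos"]; print(s["t"],p,s["wrist_force"],s["ft_torque"],s["width"])
c=robot.capture("scene"); overlay(c,p[0],p[1],p[2]-76.4,"o2",(280,190,390,290),6,(495.2,-181.5))
c=robot.capture("top"); overlay(c,p[0],p[1],p[2]-76.4,"o2t",(300,180,420,280),6,(495.2,-181.5))
E
```

```text
10.8 [ 495.73029469 -182.295344    172.03584424] [-0.13308151 -0.15221337 -1.93585701] [-0.03014234  0.06397821 -0.0095704 ] 31.31020780044448
```

View pics/o2.png

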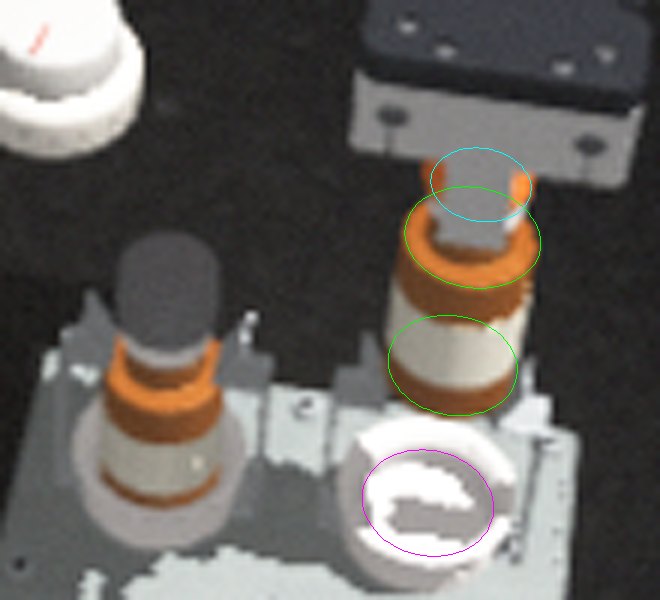

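View pics/o2t.png

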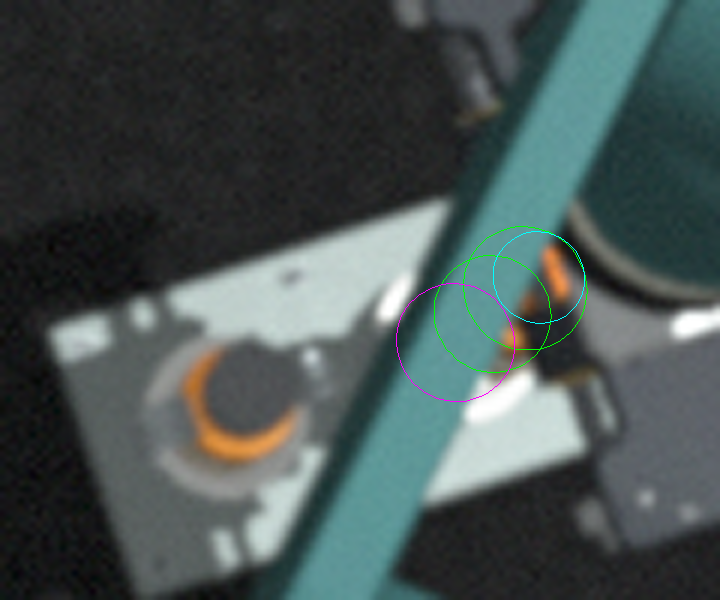

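The model outlines fit the vial in the scene view (foot at about (452,365), ring at (428,500)), so it lines up. Lowering carefully.

Request:
jog_arm(
  targets=[
    [0, -0.08, 0.5, 0, 0, 0],
    [0, 0, 0.6, 0, 0, 0],
    [0, 0, 0.6, 0, 0, 0],
    [0, 0, 0.6, 0, 0, 0],
    [0, 0, 0.6, 0, 0, 0],
  ],
)

```text
t: 11.4
eef_pos: [495.5, -181.5, 142.5]
ee_rot: [3.098, 0.517, 0.002]
wrist_force: [-0.2, 0.5, 0.6]
width: 31.3
```

Request:
jog_arm(
  targets=[
    [0, 0, 0.5, 0, 0, 0],
    [0, 0, 0.4, 0, 0, 0],
    [0, 0, 0.3, 0, 0, 0],
    [0, 0, 0, 0, 0, 0],
    [0, 0, 0, 0, 0, 0],
  ],
)

```text
t: 11.9
eef_pos: [495.0, -181.3, 130.0]
ee_rot: [-3.098, -0.517, 0.001]
wrist_force: [0.1, 0.2, -2.1]
width: 31.5
```

```bash
python3 - <<'E'
from h import *
s=robot.get_state(); p=s["eef_pos"]; print(s["t"],p,s["wrist_force"],s["ft_torque"],s["width"])
c=robot.capture("scene"); overlay(c,p[0],p[1],p[2]-76.4,"o3",(280,190,390,290),6,(495.2,-181.5))
E
```

```text
11.9 [ 495.02423323 -181.28303219  130.0224721 ] [ 0.12567852  0.15787137 -2.10283681] [-0.05114244  0.02548116 -0.01568691] 31.503902397599642
```

View pics/o3.png

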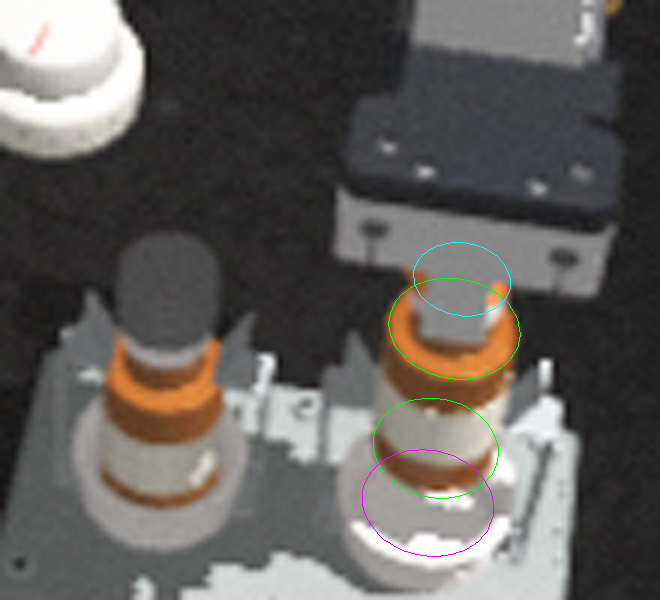

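Request:
jog_arm(
  targets=[
    [0, 0, 0.4, 0, 0, 0],
    [0, 0, 0.5, 0, 0, 0],
    [0, 0, 0.5, 0, 0, 0],
    [0, 0, 0.4, 0, 0, 0],
    [0, 0, 0.2, 0, 0, 0],
  ],
)

```text
t: 12.45
eef_pos: [495.0, -181.4, 109.8]
ee_rot: [-3.098, -0.517, 0.001]
wrist_force: [-0.4, 0.2, 0.2]
width: 31.6
```

Request:
jog_arm(
  targets=[
    [0, 0, 0.3, 0, 0, 0],
    [0, 0, 0.3, 0, 0, 0],
    [0, 0, 0.2, 0, 0, 0],
    [0, 0, 0.2, 0, 0, 0],
    [0, 0, 0, 0, 0, 0],
  ],
)

```text
t: 12.95
eef_pos: [494.9, -181.2, 100.0]
ee_rot: [-3.098, -0.517, 0.001]
wrist_force: [-0.6, 0.9, 0.5]
width: 31.2
```

```bash
python3 - <<'E'
from h import *
s=robot.get_state(); p=s["eef_pos"]; print(s["t"],p,s["wrist_force"],s["ft_torque"],s["width"])
c=robot.capture("scene"); overlay(c,p[0],p[1],p[2]-76.4,"o4",(280,190,390,290),6,(495.2,-181.5))
E
```

```text
12.95 [ 494.93018135 -181.22837033   99.95227313] [-0.61453652  0.85946174  0.52488232] [-0.05811745  0.001602   -0.06524116] 31.2243440606391
```

View pics/o4.png

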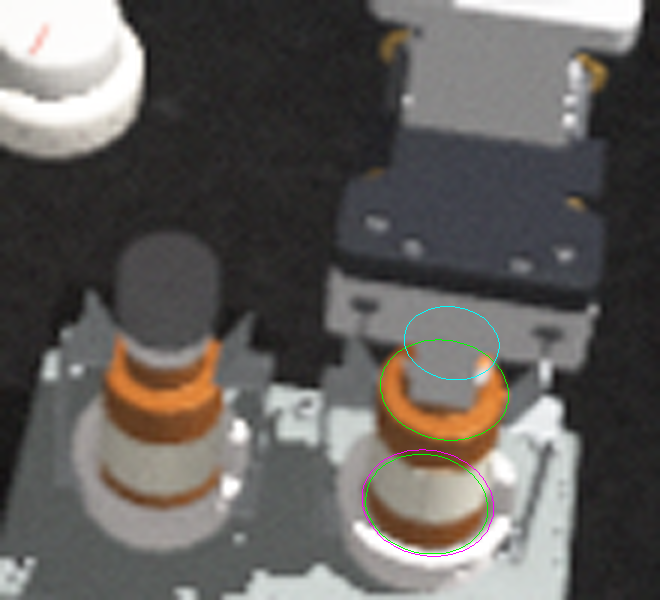

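The vial is inside the ring with forces below 1 N. Going the last 10 mm.

Request:
jog_arm(
  targets=[
    [0, 0, 0.2, 0, 0, 0],
    [0, 0, 0.2, 0, 0, 0],
    [0, 0, 0.2, 0, 0, 0],
    [0, 0, 0.2, 0, 0, 0],
    [0, 0, 0.1, 0, 0, 0],
  ],
)

```text
t: 13.5
eef_pos: [495.0, -181.3, 91.0]
ee_rot: [-3.098, -0.517, 0.001]
wrist_force: [-0.5, -0.9, -0.5]
width: 31.3
```

Request:
jog_arm(
  targets=[
    [0, 0, 0.1, 0, 0, 0],
    [0, 0, 0, 0, 0, 0],
    [0, 0, 0, 0, 0, 0],
    [0, 0, 0, 0, 0, 0],
    [0, 0, 0, 0, 0, 0],
  ],
)

```text
t: 14.0
eef_pos: [495.2, -181.4, 90.4]
ee_rot: [-3.099, -0.517, 0.0]
wrist_force: [0.5, 0.5, 0.8]
width: 31.4
```

```bash
python3 - <<'E'
from h import *
s=robot.get_state(); p=s["eef_pos"]; print(s["t"],p,s["wrist_force"],s["ft_torque"],s["width"])
c=robot.capture("scene"); overlay(c,p[0],p[1],p[2]-76.4,"o5",(280,190,390,290),6,(495.2,-181.5))
E
```

```text
14.0 [ 495.18554382 -181.40910069   90.40850281] [0.4718519  0.49869177 0.81257776] [0.00467454 0.06844435 0.0861482 ] 31.375761612426217
```

View pics/o5.png

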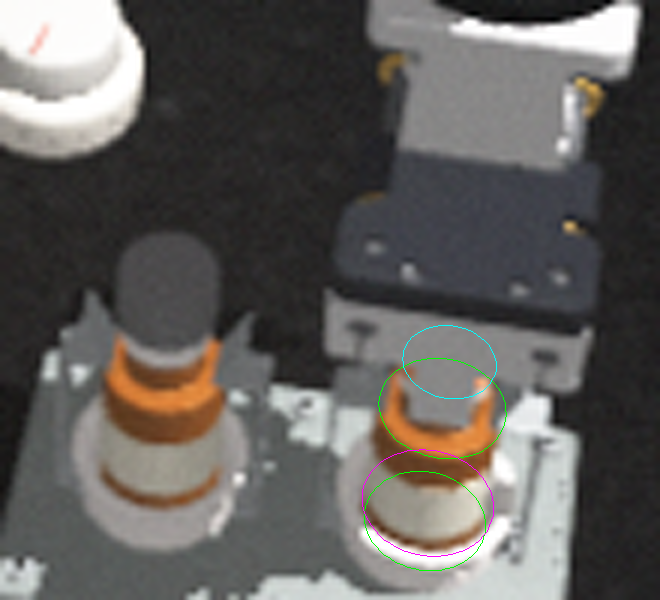

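Request:
jog_arm(
  targets=[
    [0, 0, 0.1, 0, 0, 0],
    [0, 0, 0, 0, 0, 0],
    [0, 0, 0, 0, 0, 0],
    [0, 0, 0, 0, 0, 0],
    [0, 0, 0, 0, 0, 0],
  ],
)

```text
t: 14.55
eef_pos: [495.4, -181.6, 90.4]
ee_rot: [3.098, 0.517, 0.001]
wrist_force: [-2.5, 1.1, 6.2]
width: 31.5
```

Request:
jog_arm(
  targets=[
    [0, 0, 0.1, 0, 0, 0],
    [0, 0, 0, 0, 0, 0],
    [0, 0, 0, 0, 0, 0],
    [0, 0, 0, 0, 0, 0],
    [0, 0, 0, 0, 0, 0],
  ],
)

```text
t: 15.05
eef_pos: [495.6, -181.7, 90.4]
ee_rot: [3.098, 0.517, 0.002]
wrist_force: [-3.1, 0.6, 8.8]
width: 31.1
```

```bash
python3 - <<'E'
from h import *
c=robot.capture("scene"); save(c,"s7",(280,215,390,295),7)
c=robot.capture("top"); save(c,"t7",(300,190,410,280),7)
E
```

```text
(no output)
```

View pics/s7.png

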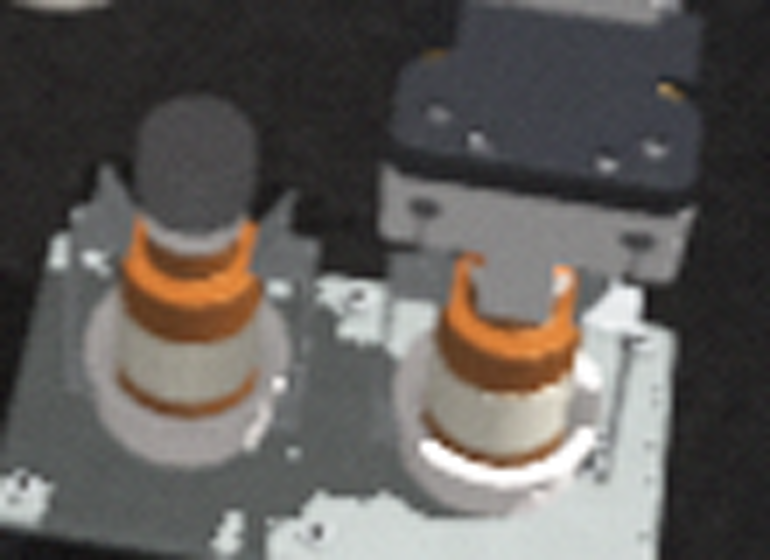

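View pics/t7.png

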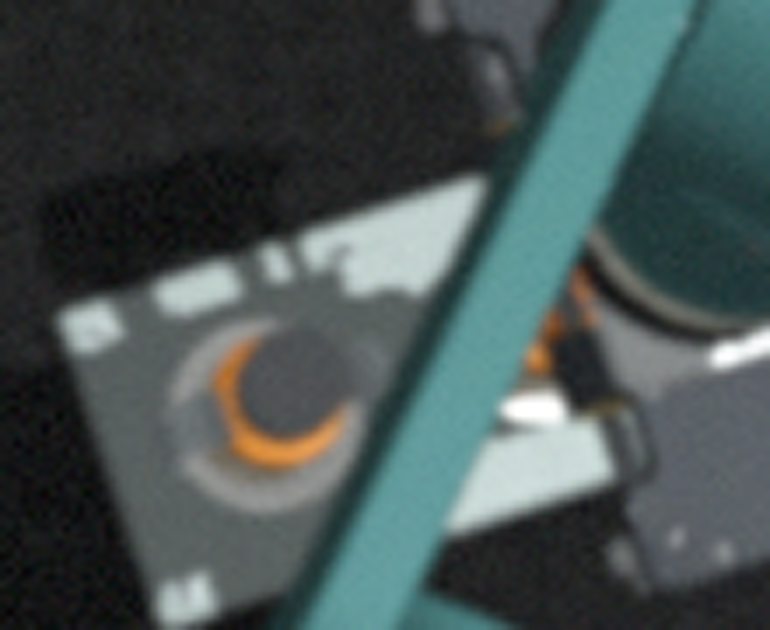

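The vial stopped at TCP z = 90.4, exactly the computed home height, with about 11 N of pressing. It sits like the grey vial next to it. I'll press slightly more, then release the press and do a small pull to check that the jaws hold.

Request:
jog_arm(
  targets=[
    [0, 0, 0.1, 0, 0, 0],
    [0, 0, 0, 0, 0, 0],
    [0, 0, 0, 0, 0, 0],
    [0, 0, 0, 0, 0, 0],
    [0, 0, 0, 0, 0, 0],
  ],
)

```text
t: 15.65
eef_pos: [495.9, -181.8, 90.4]
ee_rot: [3.097, 0.517, 0.004]
wrist_force: [-3.0, 1.9, 12.3]
width: 31.5
```

Request:
jog_arm(
  targets=[
    [0, 0, -0.1, 0, 0, 0],
    [0, 0, -0.1, 0, 0, 0],
    [0, 0, -0.1, 0, 0, 0],
    [0, 0, 0, 0, 0, 0],
    [0, 0, 0, 0, 0, 0],
  ],
  squeeze=50,
)

```text
t: 16.15
eef_pos: [495.3, -181.4, 90.4]
ee_rot: [-3.099, -0.517, -0.0]
wrist_force: [-0.4, 0.3, 2.5]
width: 31.4
```

Request:
jog_arm(
  targets=[
    [0, 0, -0.1, 0, 0, 0],
    [0, 0, 0, 0, 0, 0],
    [0, 0, 0, 0, 0, 0],
    [0, 0, 0, 0, 0, 0],
    [0, 0, 0, 0, 0, 0],
  ],
)

```text
t: 16.65
eef_pos: [495.1, -181.3, 91.1]
ee_rot: [-3.098, -0.517, 0.001]
wrist_force: [0.5, -0.1, -1.5]
width: 31.5
```

Request:
jog_arm(
  targets=[
    [0, 0, -0.1, 0, 0, 0],
    [0, 0, 0, 0, 0, 0],
    [0, 0, 0, 0, 0, 0],
    [0, 0, 0, 0, 0, 0],
    [0, 0, 0, 0, 0, 0],
  ],
)

```text
t: 17.15
eef_pos: [495.1, -181.4, 92.3]
ee_rot: [-3.099, -0.517, 0.0]
wrist_force: [0.7, -0.5, -1.8]
width: 30.9
```

Request:
jog_arm(
  targets=[
    [0, 0, -0.1, 0, 0, 0],
    [0, 0, 0, 0, 0, 0],
    [0, 0, 0, 0, 0, 0],
    [0, 0, 0, 0, 0, 0],
    [0, 0, 0, 0, 0, 0],
  ],
)

```text
t: 17.65
eef_pos: [495.0, -181.3, 93.1]
ee_rot: [-3.098, -0.517, 0.001]
wrist_force: [0.4, 0.9, -5.4]
width: 31.3
```

```bash
python3 - <<'E'
from h import *
s=robot.get_state(); p=s["eef_pos"]; print(s["t"],p,s["wrist_force"])
c=robot.capture("scene"); save(c,"s8",(280,215,390,295),7)
E
```

```text
17.65 [ 495.02474413 -181.27596003   93.12266341] [ 0.37220226  0.85151905 -5.36728672]
```

View pics/s8.png

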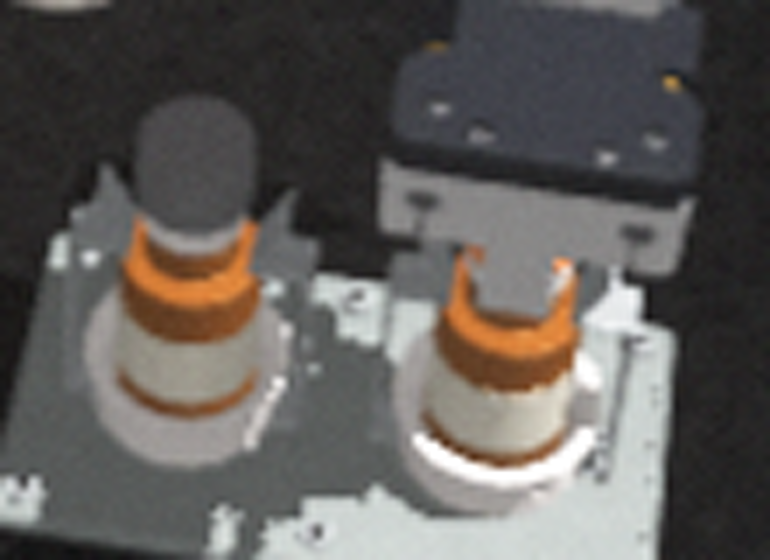

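The force now rises to −5.4 N while the vial stays where it was in the picture, so the jaws hold. I'll keep pulling in small steps.

Request:
jog_arm(
  targets=[
    [0, 0, -0.1, 0, 0, 0],
    [0, 0, 0, 0, 0, 0],
    [0, 0, 0, 0, 0, 0],
    [0, 0, 0, 0, 0, 0],
    [0, 0, 0, 0, 0, 0],
  ],
)

```text
t: 18.2
eef_pos: [494.8, -181.2, 93.9]
ee_rot: [-3.098, -0.517, 0.002]
wrist_force: [0.3, 1.1, -8.6]
width: 30.8
```

Request:
jog_arm(
  targets=[
    [0, 0, -0.1, 0, 0, 0],
    [0, 0, 0, 0, 0, 0],
    [0, 0, 0, 0, 0, 0],
    [0, 0, 0, 0, 0, 0],
    [0, 0, 0, 0, 0, 0],
  ],
)

```text
t: 18.7
eef_pos: [495.9, -181.8, 96.8]
ee_rot: [3.097, 0.517, 0.003]
wrist_force: [-0.8, 1.0, 1.1]
width: 31.5
```

Request:
jog_arm(
  targets=[
    [0, 0, -0.1, 0, 0, 0],
    [0, 0, 0, 0, 0, 0],
    [0, 0, 0, 0, 0, 0],
    [0, 0, 0, 0, 0, 0],
    [0, 0, 0, 0, 0, 0],
  ],
)

```text
t: 19.2
eef_pos: [495.4, -181.6, 96.7]
ee_rot: [3.098, 0.517, 0.001]
wrist_force: [0.0, -0.6, 1.0]
width: 31.5
```

It popped at about 9 N and the force fell to about zero. Lift is now 6.3 mm; drawing up to about 10.7 mm.

Request:
jog_arm(
  targets=[
    [0, 0, -0.1, 0, 0, 0],
    [0, 0, -0.1, 0, 0, 0],
    [0, 0, -0.1, 0, 0, 0],
    [0, 0, -0.1, 0, 0, 0],
    [0, 0, 0, 0, 0, 0],
  ],
)

```text
t: 19.7
eef_pos: [495.3, -181.4, 100.6]
ee_rot: [3.099, 0.517, 0.0]
wrist_force: [-0.5, 0.1, -0.5]
width: 31.1
```

Request:
jog_arm(
  targets=[
    [0, 0, 0, 0, 0, 0],
    [0, 0, 0, 0, 0, 0],
    [0, 0, 0, 0, 0, 0],
    [0, 0, 0, 0, 0, 0],
    [0, 0, 0, 0, 0, 0],
  ],
)

```text
t: 20.2
eef_pos: [495.2, -181.4, 100.4]
ee_rot: [-3.099, -0.517, 0.0]
wrist_force: [0.3, -0.2, -0.4]
width: 31.3
```

```bash
python3 - <<'E'
from h import *
s=robot.get_state(); p=s["eef_pos"]; print(s["t"],p,s["wrist_force"],s["width"])
c=robot.capture("scene"); save(c,"s9",(280,215,390,295),7)
E
```

```text
20.2 [ 495.19732074 -181.42349337  100.40730405] [ 0.32828888 -0.24683379 -0.40882764] 31.333018128642234
```

View pics/s9.png

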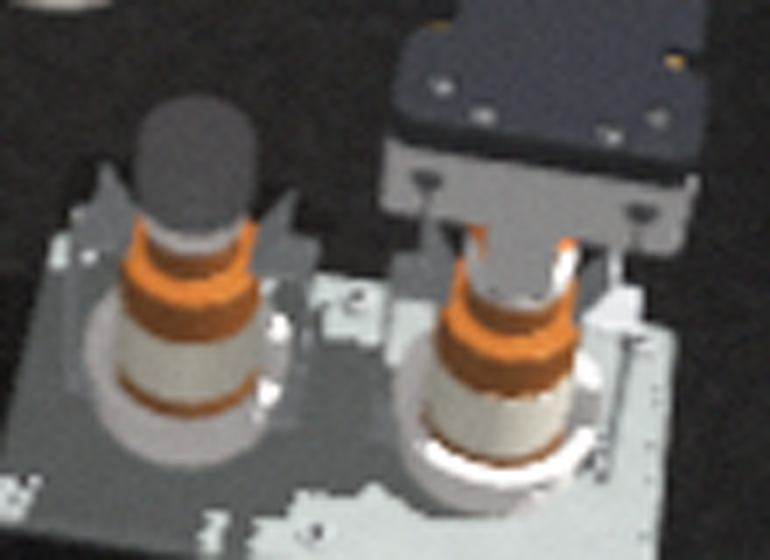

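Request:
jog_arm(
  targets=[
    [0, 0, -0.05, 0, 0, 0],
    [0, 0, 0, 0, 0, 0],
    [0, 0, 0, 0, 0, 0],
    [0, 0, 0, 0, 0, 0],
    [0, 0, 0, 0, 0, 0],
  ],
)

```text
t: 20.75
eef_pos: [495.2, -181.4, 100.9]
ee_rot: [-3.099, -0.517, -0.0]
wrist_force: [0.0, -0.1, 0.3]
width: 31.0
```

```bash
python3 - <<'E'
from h import *
s=robot.get_state(); print(s["t"],s["eef_pos"],s["wrist_force"],s["width"]); print(robot.sign_off())
E
```

```text
20.75 [ 495.20987039 -181.41249765  100.94941399] [ 0.0357499  -0.06861248  0.28826596] 31.025874383450503
the job is handed in; nothing more can be done
None
```

The amber vial is pressed home in the empty nest, and its orange stopper is broken loose. The fingers hold the stopper about 10.5 mm up. I handed the job in at 20.75 s of the 38 s allowed; no verdict was reported.

- **Seating:** The vial stopped hard at tool height 90.4 mm, the computed home height, and stayed there as I pressed up to about 12 N.
- **Venting:** The stopper popped at about 9 N of pull and then slid freely. In the picture at 10 mm lift the vial was still seated in the ring with the collar showing below the fingers. I took no picture after the last 0.5 mm.
- **Grip:** The fingers read 31 mm on the head, with a 50 N grip, and the wrist force was near zero.
- **Not seen directly:** The jaws were hidden behind the gripper, so I judged them snapped only from the vial staying down under the pull.
- **Disagreed:** The first 2 mm of the pull met almost no force. I put this down to a little play under the hooks.
- **Bystanders:** Nothing touched the bottles or the timer as far as I saw, but I did not measure their positions at the end.

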